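Stack the cheese and pump down the vacuum keeper

ROBOT

A 6-joint arm with a two-finger parallel gripper is mounted at the origin on a cart in front of the work surface, level with it; the furniture and walls round the work are solid. World frame = base frame: x ahead of the robot, y to its left, z up, the work surface at z = 0. Lengths are in m, angles in rad, forces in N, time in s.
With the tool pointing down it reaches from about 0.275 to 0.75 m from the base axis. Payload 10.2 kg.
Tool frame: the origin (TCP) lies midway between the tips of the shut fingers; the grasp point (between the pads) lies 19 mm behind it; z points along the fingers, y is the line along which they close (so a half turn about z gives the same grasp; the last joint's range is limited). The gripper opens to 88 mm and grips with 3 to 60 N. Pads are 18 mm wide; open, the fingers measure 123 mm over their backs; the gripper's body (75 mm by 187 mm) begins 45 mm behind the grasp point.
Start: joints at [-1.456, 0.313, 1.498, -0, 1.331, -0.223], TCP at [0.174, -0.495, 0.239] pointing down, gripper open.
Joint ranges: [-2.94, 2.94], [-0.97, 2.17], [0.19, 2.56], [-1.23, 4.37], [0.02, 3.11], [-2.88, 2.88]. Speed limits (rad/s): [2.39, 2.39, 3.01, 3.14, 3.14, 3.14].

INTERFACE

Orientations are given as a 3x3 rotation matrix whose columns are the frame's x, y, z axes.
In Python, from bench import manip gives the robot as it stands. The module is installed in compiled form; this text tells all that it offers.
- The arm moves only by the shell command python3 -m crank 'ROWS' [FORCE]. ROWS is JSON, a list of rows, each a list of 7 numbers: the turn, a rotation vector about the tool's x, y, z in degrees, then the shift along the tool's x, y, z in mm, then the finger opening in mm, from 0 to 88.1. In form: [[wx, wy, wz, tx, ty, tz, gripper], ...]. A call has 1 to 8 rows; each row is the pose to reach, as a shift and turn from the pose commanded when the call began, along the tool's axes at that moment; what a row does not reach only later rows make up. A row lasts 1/12 s, in which the tool goes at most 41.7 mm and 7.16 degrees, less where a joint would pass 70% of its speed; a pose out of reach is approached as far as the arm can. A call with a gripper value outside its range is refused whole. The fingers move at their own pace and stop on an object; FORCE is the grip in N (left out, the last holds). Time passes only in rows, so rows that repeat a pose let the fingers close. It gives the time, the measured TCP pose, the force, the opening and the grip force at its end, in the units of the state.
- manip.get_obs(): the state, without advancing time (a new reading comes with each control period).
- manip.snapshot(name): name is "side" or "top"; returns a dict with "img" (384x512x3 uint8, red, green, blue), "intrinsics" (3x3 intrinsics, pixels), "rvec" (rotation vector, rad) and "tvec" (3), from world to camera coordinates, as OpenCV has them. Camera axes: x right, y down, z forward; pixel columns grow to the right and rows downward; lengths in m; the calibration is good to about 2 mm. A picture is of the moment at which its call begins. There is no depth.
- manip.job_done(): hands the job in; it is judged then, once.
Trained networks look in the newest picture that a camera, given by its name, has taken for a name from the list of things; names that differ only in an ending like _2 or _b are one class to them, and where a whole thing is asked for, a point or a joint stands for the part that bears it (a point fixed in the world has none). Each returns a list of dicts, best first, with "p" (0 to 1); they miss things now and then, are a little off and sometimes report something else, mostly with a low value. They report only what shows in the picture. A call takes as long as a camera call.
- manip.silhouettes(camera, thing): "pixels" (384x512 bool, what is visible of it).
- manip.tip_of(camera, thing): "point" ([x, y, z] in m, in world coordinates, good to about 4 mm: a listed point, or the origin of a listed thing).
The state is a dict: "time": time; "joint_positions": joint angles; "qvel": joint speeds; "tau": joint torques, N m; "eef_pos": TCP position; "eef_rot": TCP orientation; "ft_force": force on the tool from outside, world axes, zero at the start; "ft_torque": the same for the moment, N m; "opening": finger opening in m; "grasp_force": force on a finger pad.
Only numpy, scipy, OpenCV 4.12 (cv2) and the standard library are available. Lean on these libraries where they do the work, as an engineer would, in place of code of your own. Each camera call takes 0.05 s, during which the arm holds its last target. There are 200 camera calls.

TASK

Put the cheese away in the vacuum keeper: stack all the pieces from the board flat on one another in a single steady pile in the middle of the round wooden plate, turning and placing each odd-shaped piece so that it rests securely. Then stand the clear dome over the pile, centred and level on the plate's black seal ring, and pump the lever at its side through three full strokes, each right down and right up again. The dome must be sitting properly, the pile standing and the lever up at the end; leave the timer and the jar where they stand.

Things in the scene. Friction and masses are not known exactly. Their poses are not given: they have to be found in the camera images.
- cheese_a: Hard cheese, brown rind on its -x end; 140 g; may be absent. x along, y across, z up, origin at the centre of its underside outline. Long wedge, 104 x 52 mm; underside flat, top slopes evenly from 14 mm high at the -x end to 26 mm at the +x end. Vertical parallel sides 52 mm apart.
- cheese_b: Hard cheese, brown rind on its -x end; 140 g; may be absent. x along, y across, z up, origin at the centre of its underside outline. Side-sloped wedge, 92 x 56 mm; underside flat, top slopes across from 16 mm high at y = -28 mm to 25 mm at y = +28 mm. Vertical parallel sides 56 mm apart.
- cheese_c: Hard cheese, brown rind on its -x end; 140 g; may be absent. x along, y across, z up, origin at the centre of its underside outline. Broken-topped piece, 100 x 50 mm; underside flat; the top is level, 23 mm high, from x = -50 to x = +10 mm, then slopes down to 11 mm at x = +50 mm. Vertical parallel sides 50 mm apart.
- cheese_d: Hard cheese, brown rind on its -x end; 140 g; may be absent. x along, y across, z up, origin at the centre of its underside outline. Undercut piece, 96 x 54 mm; the top is level, 20 mm high, all over; the underside is level (z = 0) from x = -48 to x = +20 mm only, then rises to 10 mm at x = +48 mm, so the +x end overhangs. Vertical parallel sides 54 mm apart.
- board: Fixed wooden board, 250 mm (x) by 330 mm (y), 18 mm thick, on which the cheese lies at the start. Origin at the centre of its underside.
- plate_top (a point): Centre of the top face of the keeper's fixed round wooden plate (196 mm across, top 24 mm above the worktop), z up. The flat black seal ring on it is 148 to 182 mm across. The point's axes are the keeper's: the pump block lies 165 mm to its -y side, and the lever runs from its hinge towards -x.
- dome: Loose clear plastic dome (bell), open below: 170 mm outside diameter, walls 4 mm, 112 mm high with 107 mm of room inside; on top an upright wooden knob 36 mm tall, 28 mm in diameter below and 34 mm at the top (148 mm overall); 0.35 kg. Origin at the centre of its open lower rim, z up. It stands mouth down on the worktop at the start.
- pump_lever (a joint): Sprung pump lever: 0 rad when up (23 degrees above level, its free end then 125 mm above the worktop), 0.40 rad when right down (level). Grows as it is pressed. The spring lifts it again; it takes about 4 N at the pad to start and 10 N right down. Fully down means near its stop, fully up means near 0.
- lever_pad (a point): Middle of the top of the black pad near the lever's free end (pad 66 x 32 mm), where it is pressed from above; it moves with the lever.
- lever_hinge (a point): Centre of the lever's hinge pin, which is parallel to the keeper's y axis; 135 mm from the pad.
- timer: Kitchen timer, round, 71 mm across and 57 mm high, loose bystander. Origin at the centre of its underside.
- jar: Jar with a dark lid, 65 mm across and 86 mm high, loose bystander. Origin at the centre of its underside.

How it is judged:
On the way, in this order (a step that is already met when the one before it is completed fails the run):
1. all the pieces of cheese present lie flat in one pile on the plate, released and at rest (horizontal distance between each of cheese_a, cheese_b, cheese_c, cheese_d and plate_top below 0.045 m and z of each of cheese_a, cheese_b, cheese_c, cheese_d in the frame of plate_top above -0.006 m and (angle between cheese_a's own z axis and vertical below 0.42 rad or angle between cheese_a's own z axis and vertical above 2.72 rad) and (angle between cheese_b's own z axis and vertical below 0.42 rad or angle between cheese_b's own z axis and vertical above 2.72 rad) and (angle between cheese_c's own z axis and vertical below 0.42 rad or angle between cheese_c's own z axis and vertical above 2.72 rad) and (angle between cheese_d's own z axis and vertical below 0.42 rad or angle between cheese_d's own z axis and vertical above 2.72 rad) and horizontal distance between cheese_a and cheese_b below 0.042 m and horizontal distance between each of cheese_a, cheese_b and cheese_c below 0.042 m and horizontal distance between each of cheese_a, cheese_b, cheese_c and cheese_d below 0.042 m and linear speed of each of cheese_a, cheese_b, cheese_c, cheese_d below 0.02 m/s and contact force between the fingers and cheese_a below 0.05 N and contact force between the fingers and cheese_b below 0.05 N and contact force between the fingers and cheese_c below 0.05 N and contact force between the fingers and cheese_d below 0.05 N), for 0.3 s.
2. the dome stands on the plate's seal ring over the whole pile (horizontal distance between each of cheese_a, cheese_b, cheese_c, cheese_d and plate_top below 0.045 m and z of each of cheese_a, cheese_b, cheese_c, cheese_d in the frame of plate_top above -0.006 m and (angle between cheese_a's own z axis and vertical below 0.42 rad or angle between cheese_a's own z axis and vertical above 2.72 rad) and (angle between cheese_b's own z axis and vertical below 0.42 rad or angle between cheese_b's own z axis and vertical above 2.72 rad) and (angle between cheese_c's own z axis and vertical below 0.42 rad or angle between cheese_c's own z axis and vertical above 2.72 rad) and (angle between cheese_d's own z axis and vertical below 0.42 rad or angle between cheese_d's own z axis and vertical above 2.72 rad) and horizontal distance between cheese_a and cheese_b below 0.042 m and horizontal distance between each of cheese_a, cheese_b and cheese_c below 0.042 m and horizontal distance between each of cheese_a, cheese_b, cheese_c and cheese_d below 0.042 m and horizontal distance between dome and plate_top below 0.012 m and z of dome in the frame of plate_top between -0.004 and 0.004 m and angle between dome's own z axis and vertical below 0.05 rad), for 0.2 s.
3. first stroke: lever pressed right down (value of joint pump_lever above 0.34 rad), for 0.02 s.
4. first stroke: lever all the way up again (value of joint pump_lever below 0.06 rad), for 0.02 s.
5. second stroke: lever pressed right down (value of joint pump_lever above 0.34 rad), for 0.02 s.
6. second stroke: lever all the way up again (value of joint pump_lever below 0.06 rad), for 0.02 s.
7. third stroke: lever pressed right down (value of joint pump_lever above 0.34 rad), for 0.02 s.
8. third stroke: lever all the way up again (value of joint pump_lever below 0.06 rad), for 0.02 s.
At the end, for the whole second after the job is handed in: every piece present lies flat (24 degrees, either face up) in one pile, within 45 mm of the plate's centre and 42 mm of each other piece; the dome is level on the plate (3 degrees, 4 mm), centred within 12 mm; the lever is up (under 0.06 rad) after 3 strokes past 0.34; nothing held or moving (all of step 2 and linear speed of each of cheese_a, cheese_b, cheese_c, cheese_d, dome below 0.02 m/s and contact force between the fingers and cheese_a below 0.05 N and contact force between the fingers and cheese_b below 0.05 N and contact force between the fingers and cheese_c below 0.05 N and contact force between the fingers and cheese_d below 0.05 N and value of joint pump_lever below 0.06 rad and contact force between the fingers and dome below 0.05 N); the robot touches nothing.
It fails at once if the timer is pushed away (distance of timer from where it was at the start of the episode above 0.03 m).
It fails at once if the jar is pushed away (distance of jar from where it was at the start of the episode above 0.03 m).
Of cheese_a, cheese_b, cheese_c, cheese_d only 3 to 4 are there at a start; the rules pass over those that are not, and their reading is None.
At some moment in a run one of dome may be knocked a few centimetres aside while the robot is not near it.
Once in a run the grip may slacken for a moment while it holds something.
It also fails if it takes over 192 s, if anything falls off the work surface, if the arm or the gripper's body presses on something with over 40 N, if the wrist force passes 120 N, or if a joint passes its speed limit or range.

## Working session

There is one attempt and no reset: what is moved stays moved. The work goes in short steps, Python scripts to look and compute and a shell command to move; the robot and the scene stay as the last step left them, time stands still between calls to the robot, and variables do not carry over. Pictures are saved under pics/ and viewed, at most 14 in all, crops included, and the job is handed in when it is done.

```bash
mkdir -p pics
cat > h.py <<'E'
from bench import manip
import numpy as np, cv2
def snap(c,name=None):
    s=manip.snapshot(c)
    if name: cv2.imwrite(f'pics/{name}.png',s['img'][:,:,::-1])
    return s
def ray(s,px,z):
    R=cv2.Rodrigues(np.array(s['rvec'],float))[0];t=np.array(s['tvec'],float).ravel()
    d=R.T@np.linalg.inv(s['intrinsics'])@np.array([px[0],px[1],1.]);c=-R.T@t
    return c+d*(z-c[2])/d[2]
def proj(s,P):
    return cv2.projectPoints(np.array(P,float).reshape(-1,1,3),np.array(s['rvec'],float),np.array(s['tvec'],float),np.array(s['intrinsics'],float),None)[0].reshape(-1,2)
E
python3 - <<'E'
from h import *
np.set_printoptions(precision=3,suppress=True)
for c in ('top','side'):
    s=snap(c,c+'0')
    R=cv2.Rodrigues(np.array(s['rvec'],float))[0];print(c,-R.T@np.array(s['tvec']).ravel(),R[2])
    for n in 'cheese_a cheese_b cheese_c cheese_d board plate_top dome lever_pad lever_hinge timer jar'.split():
        print(n,[(np.round(d['point'],3),round(d['p'],2)) for d in manip.tip_of(c,n)][:4])
o=manip.get_obs();print(o['eef_pos'],o['eef_rot'],o['time'])
E
```

```text
top [-0.014 -0.002  1.477] [ 0.381 -0.001 -0.925]
cheese_a [(array([0.549, 0.205, 0.016]), 0.91), (array([0.547, 0.37 , 0.023]), 0.88), (array([0.417, 0.365, 0.021]), 0.56)]
cheese_b [(array([0.549, 0.205, 0.016]), 0.91), (array([0.547, 0.37 , 0.023]), 0.88), (array([0.417, 0.365, 0.021]), 0.56)]
cheese_c [(array([0.549, 0.205, 0.016]), 0.91), (array([0.547, 0.37 , 0.023]), 0.88), (array([0.417, 0.365, 0.021]), 0.56)]
cheese_d [(array([0.549, 0.205, 0.016]), 0.91), (array([0.547, 0.37 , 0.023]), 0.88), (array([0.417, 0.365, 0.021]), 0.56)]
board [(array([ 0.477,  0.284, -0.001]), 0.88)]
plate_top [(array([ 0.49 , -0.055,  0.029]), 0.78)]
dome [(array([ 0.46 , -0.384,  0.001]), 0.69)]
lever_pad [(array([0.656, 0.167, 0.005]), 0.4)]
lever_hinge []
timer [(array([0.657, 0.163, 0.003]), 0.69)]
jar [(array([ 0.682, -0.288, -0.001]), 0.65)]
side [ 0.457 -1.421  0.6  ] [ 0.057  0.943 -0.327]
cheese_a [(array([0.546, 0.206, 0.017]), 0.74), (array([0.548, 0.365, 0.017]), 0.65), (array([0.423, 0.369, 0.02 ]), 0.59)]
cheese_b [(array([0.546, 0.206, 0.017]), 0.74), (array([0.548, 0.365, 0.017]), 0.65), (array([0.423, 0.369, 0.02 ]), 0.59)]
cheese_c [(array([0.546, 0.206, 0.017]), 0.74), (array([0.548, 0.365, 0.017]), 0.65), (array([0.423, 0.369, 0.02 ]), 0.59)]
cheese_d [(array([0.546, 0.206, 0.017]), 0.74), (array([0.548, 0.365, 0.017]), 0.65), (array([0.423, 0.369, 0.02 ]), 0.59)]
board [(array([0.477, 0.282, 0.   ]), 0.86)]
plate_top [(array([ 0.49 , -0.056,  0.02 ]), 0.93)]
dome [(array([ 0.457, -0.386,  0.003]), 0.85)]
lever_pad [(array([ 0.409, -0.213,  0.112]), 0.76)]
lever_hinge [(array([ 0.535, -0.222,  0.05 ]), 0.8), (array([ 0.458, -0.384,  0.003]), 0.26)]
timer [(array([0.656, 0.168, 0.005]), 0.59), (array([ 0.475,  0.282, -0.002]), 0.17)]
jar [(array([ 0.68 , -0.282, -0.003]), 0.92)]
[ 0.174 -0.495  0.239] [[ 0.943  0.331 -0.   ]
 [ 0.331 -0.943  0.   ]
 [-0.    -0.    -1.   ]] 1.2
```

View pics/top0.png

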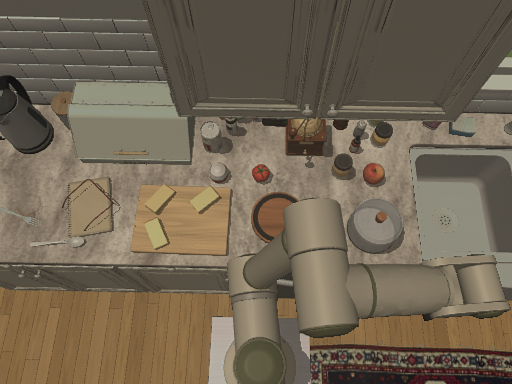

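View pics/side0.png

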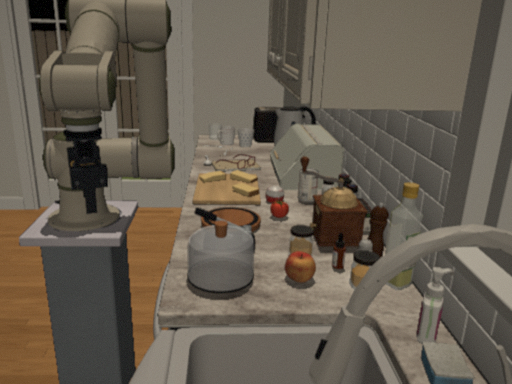

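Run:
```python
from h import *
a=cv2.imread('pics/top0.png')[178:262,125:235];b=cv2.imread('pics/side0.png')[160:210,185:270]
cv2.imwrite('pics/c1.png',cv2.resize(a,None,fx=7,fy=7,interpolation=cv2.INTER_CUBIC))
cv2.imwrite('pics/c2.png',cv2.resize(b,None,fx=9,fy=9,interpolation=cv2.INTER_CUBIC))
```

```text
(no output)
```

View pics/c1.png

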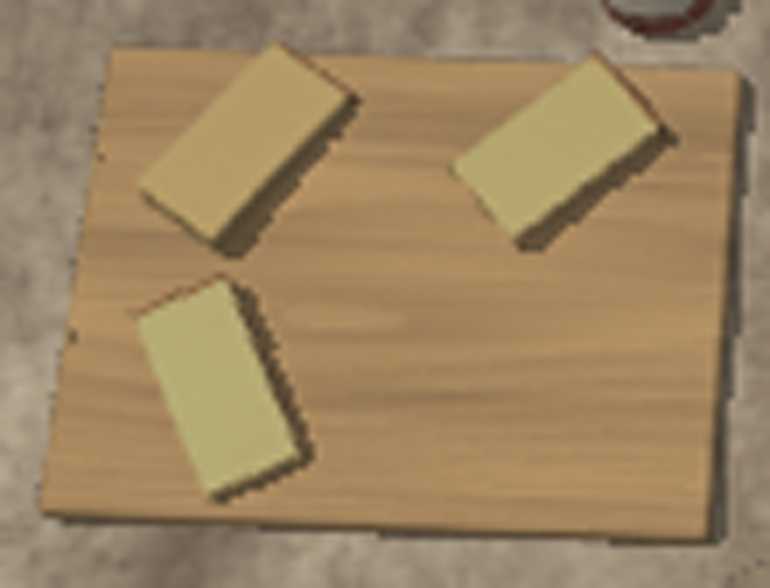

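View pics/c2.png

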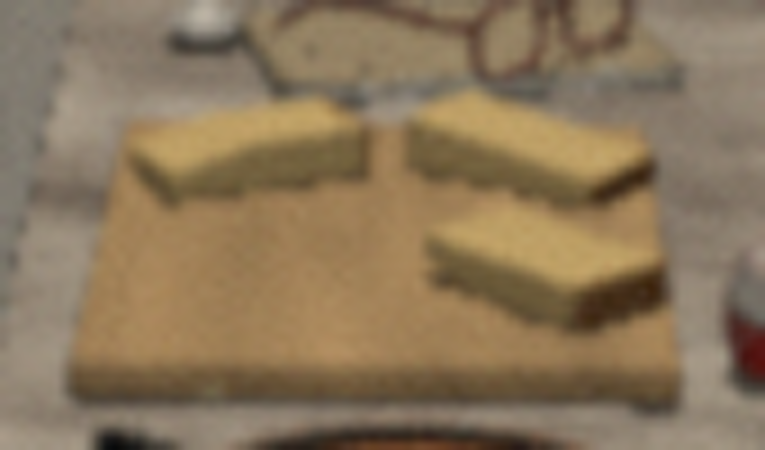

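```bash
cat >> h.py <<'E'
from scipy.optimize import minimize
def prism(xz,w):return np.array([[x,y,z] for x,z in xz for y in(-w/2,w/2)])/1000
SH={'a':prism([(-52,0),(52,0),(-52,14),(52,26)],52),
'b':np.array([[x,y,z] for x in(-46,46) for y,z in((-28,0),(28,0),(-28,16),(28,25))])/1000,
'c':prism([(-50,0),(50,0),(-50,23),(10,23),(50,11)],50),
'd':prism([(-48,0),(20,0),(48,10),(-48,20),(48,20)],54)}
def verts(V,x,y,yaw,zb,flip=0):
    V=V.copy()
    if flip: V[:,1]*=-1;V[:,2]=V[:,2].max()-V[:,2]
    c,s=np.cos(yaw),np.sin(yaw)
    return V@np.array([[c,s,0],[-s,c,0],[0,0,1]])+[x,y,zb]
def hullmask(s,V,k=6):
    h=cv2.convexHull(proj(s,V).astype(np.float32));m=np.zeros((384*k,512*k),np.uint8)
    cv2.fillConvexPoly(m,np.round(h*k*16+(k/2-.5)*16).astype(np.int32),1,shift=4);return m
def fit(views,V,p0,zb,flip=0):
    # views: list of (snap, mask); crop for speed
    k=4;K=[]
    for s,m in views:
        ys,xs=np.where(m);K.append((ys.min()-8,ys.max()+9,xs.min()-8,xs.max()+9))
    def f(p):
        t=0
        for (s,m),(a,b,c,d) in zip(views,K):
            h=cv2.convexHull(proj(s,verts(V,p[0]/1e3,p[1]/1e3,p[2]/30,zb,flip)).astype(np.float32))-np.float32([c,a])
            q=np.zeros(((b-a)*k,(d-c)*k),np.uint8)
            cv2.fillConvexPoly(q,np.round((h*k+k/2-.5)*16).astype(np.int32),1,shift=4)
            q=q.reshape(b-a,k,d-c,k).mean((1,3));mm=m[a:b,c:d]
            t+=abs(q-mm).sum()/mm.sum()
        return t
    r=minimize(f,[p0[0]*1e3,p0[1]*1e3,p0[2]*30],method='Nelder-Mead',options=dict(initial_simplex=np.array([p0[0]*1e3,p0[1]*1e3,p0[2]*30])+np.array([[0,0,0],[6,0,0],[0,6,0],[0,0,5]]),maxiter=120))
    return r.fun,r.x[0]/1e3,r.x[1]/1e3,r.x[2]/30
E
cat > pieces.py <<'E'
from h import *
S={c:snap(c) for c in('top','side')};D={c:manip.silhouettes(c,'cheese_a') for c in S}
G=[('P1',(.548,.368),(.3,.6,.9)),('P2',(.549,.205),(.3,.6,.9)),('P3',(.42,.367),(-.6,-.3,0))]
print({c:[(round(d['p'],2),int(d['pixels'].sum())) for d in D[c]] for c in D})
for n,g,_ in G:
    views=[]
    for c in S:
        u=proj(S[c],[*g,.028])[0]
        for d in D[c]:
            ys,xs=np.where(d['pixels'])
            if len(xs) and np.hypot(xs.mean()-u[0],ys.mean()-u[1])<6: views.append((S[c],d['pixels']));break
    print(n,len(views))
    s=S['top'];m=views[0][1];ys,xs=np.where(m)
    W=np.array([ray(s,(x,y),.04)[:2] for x,y in zip(xs,ys)]);e=np.linalg.eigh(np.cov(W.T))[1][:,1];y0=np.arctan2(e[1],e[0])
    for k in SH:
        for fl in (0,1):
            R=[fit(views,SH[k],(*g,y0+j),.018,fl) for j in (0,np.pi)]
            for r in R: print('  ',k,fl,np.round(r[:3],3),round(np.degrees(r[3])%360,1))
E
python3 pieces.py
```

```text
{'top': [(0.96, 384), (0.9, 451), (0.68, 439)], 'side': [(0.8, 243), (0.67, 199)]}
P1 2
   a 0 [0.32  0.549 0.366] 147.5
   a 0 [0.462 0.545 0.368] 322.5
   a 1 [0.444 0.548 0.36 ] 140.0
   a 1 [0.424 0.544 0.364] 326.5
   b 0 [0.323 0.547 0.369] 145.6
   b 0 [0.506 0.546 0.367] 327.6
   b 1 [0.381 0.545 0.36 ] 140.6
   b 1 [0.493 0.547 0.366] 325.4
   c 0 [0.427 0.546 0.366] 141.7
   c 0 [0.242 0.548 0.365] 326.2
   c 1 [0.294 0.545 0.366] 145.9
   c 1 [0.334 0.547 0.363] 321.9
   d 0 [0.306 0.546 0.367] 146.9
   d 0 [0.356 0.547 0.366] 324.1
   d 1 [0.433 0.546 0.367] 144.8
   d 1 [0.298 0.547 0.367] 325.3
P2 2
   a 0 [0.484 0.551 0.206] 128.2
   a 0 [0.417 0.546 0.212] 301.1
   a 1 [0.535 0.552 0.199] 123.5
   a 1 [0.557 0.544 0.208] 307.3
   b 0 [0.306 0.55  0.209] 127.3
   b 0 [0.402 0.547 0.207] 302.0
   b 1 [0.391 0.546 0.203] 126.0
   b 1 [0.412 0.549 0.205] 305.9
   c 0 [0.377 0.546 0.211] 125.9
   c 0 [0.324 0.549 0.208] 309.9
   c 1 [0.346 0.547 0.207] 129.9
   c 1 [0.361 0.552 0.203] 307.3
   d 0 [0.286 0.548 0.208] 129.4
   d 0 [0.338 0.55  0.207] 306.5
   d 1 [0.41  0.548 0.21 ] 125.9
   d 1 [0.285 0.55  0.208] 309.6
P3 1
   a 0 [0.089 0.423 0.367] 208.3
   a 0 [0.122 0.42  0.365] 28.5
   a 1 [0.123 0.421 0.365] 208.7
   a 1 [0.098 0.419 0.364] 27.7
   b 0 [0.19  0.421 0.365] 210.7
   b 0 [0.209 0.422 0.364] 31.3
   b 1 [0.195 0.42  0.365] 210.6
   b 1 [0.205 0.419 0.365] 32.6
   c 0 [0.066 0.421 0.365] 207.9
   c 0 [0.082 0.423 0.366] 27.3
   c 1 [0.078 0.419 0.364] 208.1
   c 1 [0.064 0.421 0.365] 27.8
   d 0 [0.162 0.419 0.365] 209.4
   d 0 [0.142 0.421 0.365] 28.6
   d 1 [0.14  0.421 0.365] 208.6
   d 1 [0.166 0.422 0.366] 29.5
```

```bash
cat > rel.py <<'E'
# rel.py x y z yaw [slow]: print parts (tool turn deg, tool shift mm) from current pose, tool pointing down
import sys,numpy as np
from bench import manip
from scipy.spatial.transform import Rotation as Ro
x,y,z,yaw=map(float,sys.argv[1:5]);o=manip.get_obs()
p=np.array(o['eef_pos']);R=np.array(o['eef_rot']);c=np.degrees(np.arctan2(R[1,0],R[0,0]))
dy=(yaw-c+180)%360-180
if len(sys.argv)>5: dy+=float(sys.argv[5])
g=np.array([x,y,z]);n=int(np.ceil(max(np.linalg.norm(g-p)*1000/41.7,abs(dy)/7.16)));k=max(1,-(-n//8))
print('t',round(o['time'],1),'p',p.round(3),'yaw',round(c,1),'j6',round(np.degrees(o['joint_positions'][5])),'open',round(o['opening'],4),'grip',round(o['grasp_force'],1),'f',np.round(o['ft_force'],1),'rows',n)
def Rd(w):return Ro.from_euler('z',w,degrees=True).as_matrix()@np.diag([1.,-1,-1])
for i in range(k):
    R0=R if i==0 else Rd(c+dy*i/k)
    w=Ro.from_matrix(R0.T@Rd(c+dy*(i+1)/k)).as_rotvec(degrees=True)
    d=R0.T@(g-p)/k*1000
    print(np.round(np.r_[w,d],1).tolist())
E
python3 rel.py .548 .208 .12 129
```

```text
t 1.4 p [ 0.174 -0.495  0.239] yaw 19.4 j6 -13 open 0.0883 grip 0.0 f [-0.4 -0.7  0.7] rows 20
[0.0, 0.0, -36.5, 195.3, -179.9, 39.6]
[0.0, 0.0, -36.5, 264.0, -28.2, 39.6]
[0.0, 0.0, -36.5, 228.9, 134.6, 39.6]
```

```bash
r='x'; python3 -m crank '[[0,0,-36.5,195,-180,20,88],[0,0,-36.5,195,-180,20,88],[0,0,-36.5,195,-180,20,88],[0,0,-36.5,195,-180,20,88],[0,0,-36.5,195,-180,20,88],[0,0,-36.5,195,-180,20,88],[0,0,-36.5,195,-180,20,88],[0,0,-36.5,195,-180,20,88]]' 30
python3 -m crank '[[0,0,-36.5,264,-28,30,88],[0,0,-36.5,264,-28,30,88],[0,0,-36.5,264,-28,30,88],[0,0,-36.5,264,-28,30,88],[0,0,-36.5,264,-28,30,88],[0,0,-36.5,264,-28,30,88],[0,0,-36.5,264,-28,30,88],[0,0,-36.5,264,-28,30,88]]'
python3 -m crank '[[0,0,-36.5,229,135,40,88],[0,0,-36.5,229,135,40,88],[0,0,-36.5,229,135,40,88],[0,0,-36.5,229,135,40,88],[0,0,-36.5,229,135,40,88],[0,0,-36.5,229,135,40,88],[0,0,-36.5,229,135,40,88],[0,0,-36.5,229,135,40,88]]'
python3 rel.py .548 .208 .022 129
python3 - <<'E'
from h import *
s=snap('top','top1');snap('side')
for c in ('top','side'):
  for n in 'cheese_d plate_top dome lever_pad lever_hinge'.split():
    print(c,n,[(np.round(d['point'],3),round(d['p'],2)) for d in manip.tip_of(c,n)][:4])
a=s['img'][150:290,120:420,::-1];cv2.imwrite('pics/c3.png',cv2.resize(a,None,fx=2.6,fy=2.6,interpolation=cv2.INTER_CUBIC))
E
```

```text
time: 2.07
eef_pos: [0.2993, -0.2583, 0.2188]
eef_rot: [[0.558, 0.83, 0.0], [0.83, -0.558, 0.0], [0.0, 0.0, -1.0]]
ft_force: [0.6, -1.3, -0.2]
opening: 0.0879
grasp_force: 0.0
time: 2.73
eef_pos: [0.4244, -0.025, 0.1883]
eef_rot: [[-0.045, 0.999, -0.0], [0.999, 0.045, 0.0], [0.0, -0.0, -1.0]]
ft_force: [0.4, -0.9, -0.3]
opening: 0.0881
grasp_force: 0.0
time: 3.4
eef_pos: [0.5502, 0.2087, 0.1475]
eef_rot: [[-0.629, 0.778, -0.001], [0.778, 0.629, 0.0], [0.0, -0.0, -1.0]]
ft_force: [0.1, -0.6, -0.2]
opening: 0.0883
grasp_force: 0.0
t 3.4 p [0.55  0.209 0.148] yaw 129.0 j6 -30 open 0.0883 grip 0.0 f [ 0.1 -0.6 -0.2] rows 4
[-0.0, -0.0, -0.0, 0.8, -2.1, 125.5]
top cheese_d [(array([0.419, 0.366, 0.02 ]), 0.81), (array([0.547, 0.367, 0.02 ]), 0.75), (array([0.55 , 0.209, 0.018]), 0.47), (array([0.656, 0.166, 0.003]), 0.31)]
top plate_top [(array([ 0.487, -0.053,  0.026]), 0.78)]
top dome [(array([ 0.458, -0.385,  0.   ]), 0.59)]
top lever_pad [(array([ 0.409, -0.215,  0.11 ]), 0.71)]
top lever_hinge [(array([ 0.53 , -0.223,  0.051]), 0.78)]
side cheese_d [(array([0.422, 0.37 , 0.015]), 0.65), (array([0.548, 0.206, 0.017]), 0.57), (array([0.547, 0.366, 0.015]), 0.56)]
side plate_top [(array([ 0.488, -0.054,  0.021]), 0.82)]
side dome [(array([ 0.455, -0.384,  0.002]), 0.9)]
side lever_pad [(array([ 0.411, -0.216,  0.108]), 0.56), (array([0.656, 0.166, 0.004]), 0.21)]
side lever_hinge [(array([ 0.534, -0.221,  0.048]), 0.67)]
```

View pics/c3.png

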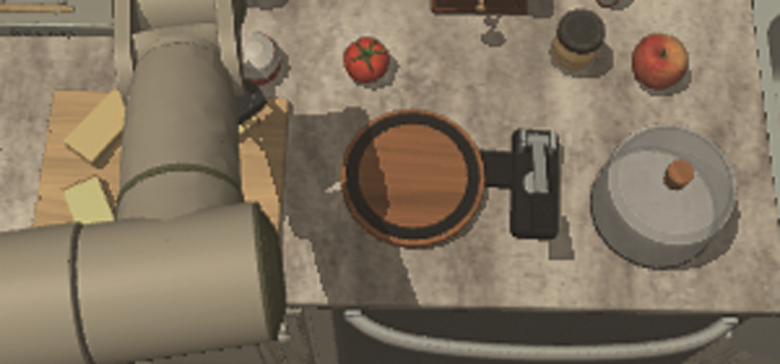

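```bash
python3 -m crank '[[0,0,0,0.5,-2,40,88],[0,0,0,0.5,-2,80,88],[0,0,0,0.5,-2,110,88],[0,0,0,0.5,-2,125,88],[0,0,0,0.5,-2,125,88],[0,0,0,0.5,-2,125,45],[0,0,0,0.5,-2,125,45],[0,0,0,0.5,-2,125,45]]' 25
python3 -m crank '[[0,0,0,0,0,0,45],[0,0,0,0,0,0,45],[0,0,0,0,0,0,45],[0,0,0,0,0,0,45],[0,0,0,0,0,-20,45],[0,0,0,0,0,-60,45],[0,0,0,0,0,-100,45],[0,0,0,0,0,-100,45]]' 25
```

```text
time: 4.67
eef_pos: [0.5475, 0.2069, 0.0249]
eef_rot: [[-0.627, 0.779, 0.002], [0.779, 0.627, 0.0], [-0.001, 0.002, -1.0]]
ft_force: [0.2, -0.7, -1.2]
opening: 0.0696
grasp_force: 0.0
time: 5.33
eef_pos: [0.5499, 0.2075, 0.1311]
eef_rot: [[-0.627, 0.779, 0.012], [0.779, 0.627, 0.002], [-0.006, 0.01, -1.0]]
ft_force: [-0.8, -0.7, -0.5]
opening: 0.0542
grasp_force: 24.7
```

```bash
python3 rel.py .479 -.059 .11 210
```

```text
t 5.3 p [0.55  0.207 0.131] yaw 128.9 j6 -30 open 0.0542 grip 24.7 f [-0.8 -0.7 -0.5] rows 12
[0.5, 0.5, -40.6, -81.4, -111.3, 9.9]
[0.0, 0.0, -40.6, 10.4, -137.5, 10.5]
```

```bash
python3 -m crank '[[0,0,-40.6,-81.4,-111.3,10,45],[0,0,-40.6,-81.4,-111.3,10,45],[0,0,-40.6,-81.4,-111.3,10,45],[0,0,-40.6,-81.4,-111.3,10,45],[0,0,-40.6,-81.4,-111.3,10,45],[0,0,-40.6,-81.4,-111.3,10,45],[0,0,-40.6,-81.4,-111.3,10,45],[0,0,-40.6,-81.4,-111.3,10,45]]'
python3 -m crank '[[0,0,-40.6,10.4,-137.5,10,45],[0,0,-40.6,10.4,-137.5,10,45],[0,0,-40.6,10.4,-137.5,10,45],[0,0,-40.6,10.4,-137.5,10,45],[0,0,-40.6,10.4,-137.5,10,45],[0,0,-40.6,10.4,-137.5,10,45],[0,0,-40.6,10.4,-137.5,10,45],[0,0,-40.6,10.4,-137.5,10,45]]' | head -2
python3 rel.py .479 -.059 .032 210
python3 - <<'E'
from h import *
for c in('top','side'):
  snap(c,'d_'+c);print([(np.round(d['point'],3),round(d['p'],2)) for d in manip.tip_of(c,'cheese_d')])
E
```

```text
time: 6.0
eef_pos: [0.5111, 0.0736, 0.1133]
eef_rot: [[-0.982, 0.186, -0.001], [0.186, 0.982, 0.0], [0.001, -0.0, -1.0]]
ft_force: [-0.3, 0.8, -1.4]
opening: 0.0538
grasp_force: 24.7
time: 6.67
eef_pos: [0.476, -0.0594, 0.1036]
t 6.7 p [ 0.476 -0.059  0.104] yaw -150.2 j6 -141 open 0.054 grip 24.7 f [-0.3 -0.3 -2. ] rows 2
[0.0, -0.0, -0.2, -2.8, -1.2, 71.6]
[(array([0.547, 0.367, 0.02 ]), 0.77), (array([0.422, 0.365, 0.022]), 0.63), (array([ 0.477, -0.06 ,  0.095]), 0.58)]
[(array([ 0.474, -0.062,  0.099]), 0.75), (array([0.549, 0.367, 0.015]), 0.49), (array([0.422, 0.369, 0.019]), 0.49)]
```

```bash
python3 -m crank '[[0,0,0,-2.5,-1,35,45],[0,0,0,-2.5,-1,60,45],[0,0,0,-2.5,-1,68,45],[0,0,0,-2.5,-1,70,45],[0,0,0,-2.5,-1,72,45],[0,0,0,-2.5,-1,74,45],[0,0,0,-2.5,-1,75,45],[0,0,0,-2.5,-1,75,45]]'
```

```text
time: 7.53
eef_pos: [0.4794, -0.0595, 0.0303]
eef_rot: [[-0.866, -0.501, 0.002], [-0.501, 0.866, -0.001], [-0.001, -0.002, -1.0]]
ft_force: [-2.0, 0.8, 6.9]
opening: 0.0539
grasp_force: 24.7
```

```bash
python3 -m crank '[[0,0,0,0,0,0,88],[0,0,0,0,0,0,88],[0,0,0,0,0,0,88],[0,0,0,0,0,0,88],[0,0,0,0,0,-30,88],[0,0,0,0,0,-70,88],[0,0,0,0,0,-110,88],[0,0,0,0,0,-110,88]]'
python3 rel.py .421 .366 .13 208
python3 - <<'E'
from h import *
for c in('top','side'):
  snap(c,'d2_'+c);print([(np.round(d['point'],3),round(d['p'],2)) for d in manip.tip_of(c,'cheese_d')])
E
```

```text
time: 8.2
eef_pos: [0.4815, -0.0603, 0.1453]
eef_rot: [[-0.865, -0.501, 0.011], [-0.501, 0.865, -0.004], [-0.007, -0.009, -1.0]]
ft_force: [0.9, -0.5, 0.7]
opening: 0.0882
grasp_force: 0.0
t 8.2 p [ 0.481 -0.06   0.145] yaw -149.9 j6 -141 open 0.0882 grip 0.0 f [ 0.9 -0.5  0.7] rows 11
[-0.5, 0.4, 1.0, -80.6, 199.7, 6.5]
[0.0, 0.0, 1.0, -77.0, 201.0, 7.7]
[(array([0.549, 0.367, 0.022]), 0.96), (array([ 0.481, -0.06 ,  0.023]), 0.64), (array([0.417, 0.362, 0.022]), 0.59), (array([ 0.409, -0.214,  0.109]), 0.39)]
[(array([0.547, 0.366, 0.016]), 0.71), (array([ 0.479, -0.061,  0.024]), 0.54), (array([0.423, 0.369, 0.016]), 0.48), (array([ 0.488, -0.054,  0.023]), 0.47)]
```

```bash
python3 -m crank '[[0,0,1,-80,200,6,88],[0,0,1,-80,200,6,88],[0,0,1,-80,200,6,88],[0,0,1,-80,200,6,88],[0,0,1,-80,200,6,88],[0,0,1,-80,200,6,88],[0,0,1,-80,200,6,88],[0,0,1,-80,200,6,88]]' |head -2
python3 -m crank '[[0,0,1,-77,201,8,88],[0,0,1,-77,201,8,88],[0,0,1,-77,201,8,88],[0,0,1,-77,201,8,88],[0,0,1,-77,201,8,88],[0,0,1,-77,201,8,88],[0,0,1,-77,201,8,88],[0,0,1,-77,201,8,88]]' |head -2
python3 rel.py .421 .366 .022 208
```

```text
time: 9.07
eef_pos: [0.4473, 0.1535, 0.1318]
time: 9.73
eef_pos: [0.4181, 0.3654, 0.1241]
t 9.7 p [0.418 0.365 0.124] yaw -152.0 j6 -89 open 0.0882 grip 0.0 f [ 0.5 -0.6 -0.3] rows 3
[-0.0, -0.1, -0.0, -3.0, -0.8, 102.1]
```

```bash
python3 -m crank '[[0,0,0,-3,-1,40,88],[0,0,0,-3,-1,75,88],[0,0,0,-3,-1,95,88],[0,0,0,-3,-1,102,88],[0,0,0,-3,-1,102,88],[0,0,0,-3,-1,102,42],[0,0,0,-3,-1,102,42],[0,0,0,-3,-1,102,42]]' 25 | head -2
python3 -m crank '[[0,0,0,0,0,0,42],[0,0,0,0,0,0,42],[0,0,0,0,0,0,42],[0,0,0,0,0,0,42],[0,0,0,0,0,-20,42],[0,0,0,0,0,-60,42],[0,0,0,0,0,-100,42],[0,0,0,0,0,-110,42]]' 25
python3 rel.py .4865 -.0555 .12 210
```

```text
time: 10.4
eef_pos: [0.4214, 0.3676, 0.0243]
time: 11.07
eef_pos: [0.4222, 0.3687, 0.1384]
eef_rot: [[-0.882, -0.471, 0.007], [-0.471, 0.882, 0.004], [-0.008, 0.0, -1.0]]
ft_force: [1.0, 0.2, -0.6]
opening: 0.0502
grasp_force: 24.9
t 11.1 p [0.422 0.369 0.138] yaw -151.9 j6 -89 open 0.0502 grip 24.9 f [ 1.   0.2 -0.6] rows 11
[0.0, 0.5, -1.0, 71.5, -202.3, 8.6]
[0.0, 0.0, -1.0, 74.8, -201.0, 9.2]
```

```bash
python3 -m crank '[[0,0,-1,71.5,-202,5,42],[0,0,-1,71.5,-202,5,42],[0,0,-1,71.5,-202,5,42],[0,0,-1,71.5,-202,5,42],[0,0,-1,71.5,-202,5,42],[0,0,-1,71.5,-202,5,42],[0,0,-1,71.5,-202,5,42],[0,0,-1,71.5,-202,5,42]]' |head -2
python3 -m crank '[[0,0,-1,75,-201,8,42],[0,0,-1,75,-201,8,42],[0,0,-1,75,-201,8,42],[0,0,-1,75,-201,8,42],[0,0,-1,75,-201,8,42],[0,0,-1,75,-201,8,42],[0,0,-1,75,-201,8,42],[0,0,-1,75,-201,8,42]]' 
python3 rel.py .487 -.056 .05 210
python3 - <<'E'
from h import *
for c in('top','side'):
  snap(c,'e_'+c);print([(np.round(d['point'],3),round(d['p'],2)) for d in manip.tip_of(c,'cheese_d')])
E
```

```text
time: 11.73
eef_pos: [0.4522, 0.156, 0.1275]
time: 12.4
eef_pos: [0.4844, -0.055, 0.1194]
eef_rot: [[-0.865, -0.502, -0.001], [-0.502, 0.865, 0.001], [0.0, 0.001, -1.0]]
ft_force: [-0.8, -0.6, -1.1]
opening: 0.0498
grasp_force: 24.9
t 12.4 p [ 0.484 -0.055  0.119] yaw -149.9 j6 -140 open 0.0498 grip 24.9 f [-0.8 -0.6 -1.1] rows 2
[0.1, -0.0, 0.1, -1.7, -2.2, 69.4]
[(array([0.547, 0.367, 0.023]), 0.7), (array([ 0.483, -0.059,  0.024]), 0.51), (array([ 0.483, -0.058,  0.118]), 0.38)]
[(array([ 0.483, -0.055,  0.116]), 0.78), (array([ 0.477, -0.063,  0.023]), 0.63), (array([0.551, 0.367, 0.016]), 0.55)]
```

```bash
python3 -m crank '[[0,0,0,-2,-2,35,42],[0,0,0,-2,-2,58,42],[0,0,0,-2,-2,64,42],[0,0,0,-2,-2,66,42],[0,0,0,-2,-2,68,42],[0,0,0,-2,-2,69,42],[0,0,0,-2,-2,70,42],[0,0,0,-2,-2,70,42]]'
```

```text
time: 13.27
eef_pos: [0.4875, -0.0573, 0.0504]
eef_rot: [[-0.866, -0.501, 0.001], [-0.501, 0.866, -0.0], [-0.001, -0.001, -1.0]]
ft_force: [0.0, 0.8, -1.0]
opening: 0.0497
grasp_force: 24.9
```

```bash
python3 -m crank '[[0,0,0,0,0,1,42],[0,0,0,0,0,2,42],[0,0,0,0,0,2,42]]' | sed -n '2p;4p'
python3 -m crank '[[0,0,0,0,0,0.5,42],[0,0,0,0,0,1,42],[0,0,0,0,0,1,42]]'| sed -n '2p;4p'
```

```text
eef_pos: [0.4875, -0.0574, 0.0491]
ft_force: [-4.3, 0.7, 13.3]
eef_pos: [0.4876, -0.0573, 0.049]
ft_force: [-9.1, 2.1, 26.0]
```

```bash
python3 -m crank '[[0,0,0,0,0,-1,42],[0,0,0,0,0,-1,88],[0,0,0,0,0,-1,88],[0,0,0,0,0,-1,88],[0,0,0,0,0,-1,88],[0,0,0,0,0,-30,88],[0,0,0,0,0,-70,88],[0,0,0,0,0,-100,88]]' |sed -n '2p;5p'
python3 rel.py .549 .366 .13 147
python3 - <<'E'
from h import *
for c in('top','side'):
  snap(c,'f_'+c);print([(np.round(d['point'],3),round(d['p'],2)) for d in manip.tip_of(c,'cheese_d')])
E
```

```text
eef_pos: [0.4872, -0.0573, 0.1487]
opening: 0.0877
t 14.4 p [ 0.487 -0.057  0.149] yaw -149.9 j6 -140 open 0.0877 grip 0.0 f [-0.3 -0.4 -0.4] rows 11
[-0.0, 0.0, 31.5, -132.7, 167.7, 9.4]
[0.0, 0.0, 31.5, -25.4, 212.4, 9.4]
[(array([0.545, 0.369, 0.025]), 0.83), (array([ 0.484, -0.057,  0.045]), 0.54), (array([ 0.479, -0.06 ,  0.023]), 0.52)]
[(array([ 0.486, -0.054,  0.045]), 0.87), (array([0.55 , 0.368, 0.016]), 0.69), (array([ 0.477, -0.063,  0.026]), 0.54)]
```

```bash
python3 -m crank '[[0,0,31.5,-133,168,8,88],[0,0,31.5,-133,168,8,88],[0,0,31.5,-133,168,8,88],[0,0,31.5,-133,168,8,88],[0,0,31.5,-133,168,8,88],[0,0,31.5,-133,168,8,88],[0,0,31.5,-133,168,8,88],[0,0,31.5,-133,168,8,88]]' |head -2
python3 -m crank '[[0,0,31.5,-25,212,10,88],[0,0,31.5,-25,212,10,88],[0,0,31.5,-25,212,10,88],[0,0,31.5,-25,212,10,88],[0,0,31.5,-25,212,10,88],[0,0,31.5,-25,212,10,88],[0,0,31.5,-25,212,10,88],[0,0,31.5,-25,212,10,88]]' |head -2
python3 rel.py .548 .367 .022 147
```

```text
time: 15.3
eef_pos: [0.5173, 0.1557, 0.1367]
time: 15.97
eef_pos: [0.5485, 0.3648, 0.1273]
t 16.0 p [0.548 0.365 0.127] yaw 147.1 j6 -34 open 0.0878 grip 0.0 f [-0.  -0.4  0.1] rows 3
[-0.1, -0.1, 0.1, 1.5, 1.8, 105.3]
```

```bash
python3 -m crank '[[0,0,0,1,1.5,40,88],[0,0,0,1,1.5,78,88],[0,0,0,1,1.5,98,88],[0,0,0,1,1.5,105,88],[0,0,0,1,1.5,105,88],[0,0,0,1,1.5,105,44],[0,0,0,1,1.5,105,44],[0,0,0,1,1.5,105,44]]' 25 | head -2
python3 -m crank '[[0,0,0,0,0,0,44],[0,0,0,0,0,0,44],[0,0,0,0,0,0,44],[0,0,0,0,0,0,44],[0,0,0,0,0,-20,44],[0,0,0,0,0,-60,44],[0,0,0,0,0,-100,44],[0,0,0,0,0,-125,44]]' 25
python3 rel.py .495 -.0515 .14 30
```

```text
time: 16.63
eef_pos: [0.5494, 0.3679, 0.0257]
time: 17.3
eef_pos: [0.5491, 0.3683, 0.1527]
eef_rot: [[-0.839, 0.544, 0.004], [0.544, 0.839, 0.002], [-0.002, 0.003, -1.0]]
ft_force: [1.2, -0.1, -0.4]
opening: 0.0513
grasp_force: 24.9
t 17.3 p [0.549 0.368 0.153] yaw 147.1 j6 -33 open 0.0513 grip 24.9 f [ 1.2 -0.1 -0.4] rows 17
[0.2, 0.1, 39.0, -60.9, -127.3, 3.9]
[0.0, 0.0, 39.0, -127.5, -60.5, 4.2]
[0.0, 0.0, 39.0, -137.1, 33.3, 4.2]
```

```bash
python3 -m crank '[[0,0,39,-61,-127,0,44],[0,0,39,-61,-127,0,44],[0,0,39,-61,-127,0,44],[0,0,39,-61,-127,0,44],[0,0,39,-61,-127,0,44],[0,0,39,-61,-127,0,44],[0,0,39,-61,-127,0,44],[0,0,39,-61,-127,0,44]]' |head -2
python3 -m crank '[[0,0,39,-127.5,-60.5,4,44],[0,0,39,-127.5,-60.5,4,44],[0,0,39,-127.5,-60.5,4,44],[0,0,39,-127.5,-60.5,4,44],[0,0,39,-127.5,-60.5,4,44],[0,0,39,-127.5,-60.5,4,44],[0,0,39,-127.5,-60.5,4,44],[0,0,39,-127.5,-60.5,4,44]]' |head -2
python3 -m crank '[[0,0,39,-137,33,4,44],[0,0,39,-137,33,4,44],[0,0,39,-137,33,4,44],[0,0,39,-137,33,4,44],[0,0,39,-137,33,4,44],[0,0,39,-137,33,4,44],[0,0,39,-137,33,4,44],[0,0,39,-137,33,4,44]]' |head -2
python3 rel.py .4955 -.0505 .072 30
python3 - <<'E'
from h import *
for c in('top','side'):
  snap(c,'g_'+c);print([(np.round(d['point'],3),round(d['p'],2)) for d in manip.tip_of(c,'cheese_d')])
E
```

```text
time: 17.97
eef_pos: [0.5305, 0.2282, 0.1486]
time: 18.63
eef_pos: [0.5126, 0.0884, 0.1446]
time: 19.3
eef_pos: [0.4945, -0.0513, 0.1407]
t 19.3 p [ 0.494 -0.051  0.141] yaw 30.3 j6 40 open 0.052 grip 24.9 f [ 0.1  1.  -1. ] rows 2
[-0.0, 0.0, 0.3, 1.3, -0.1, 68.7]
[(array([ 0.484, -0.061,  0.045]), 0.63), (array([ 0.496, -0.05 ,  0.136]), 0.44), (array([ 0.48 , -0.06 ,  0.021]), 0.36)]
[(array([ 0.489, -0.055,  0.046]), 0.78), (array([ 0.477, -0.064,  0.023]), 0.67), (array([ 0.493, -0.048,  0.134]), 0.64)]
```

```bash
python3 -m crank '[[0,0,0,1,0,35,44],[0,0,0,1,0,58,44],[0,0,0,1,0,63,44],[0,0,0,1,0,65,44],[0,0,0,1,0,66,44],[0,0,0,1,0,67,44],[0,0,0,1,0,67,44]]' | sed -n '2p;4p'
python3 -m crank '[[0,0,0,0,0,1,44],[0,0,0,0,0,1,44],[0,0,0,0,0,1,44]]' | sed -n '2p;4p'
```

```text
eef_pos: [0.4959, -0.0512, 0.0747]
ft_force: [0.3, 0.5, -1.3]
eef_pos: [0.4957, -0.0512, 0.0733]
ft_force: [0.2, 0.2, 1.6]
```

```bash
python3 -m crank '[[0,0,0,0,0,1,44],[0,0,0,0,0,1,44],[0,0,0,0,0,1,44]]' | sed -n '2p;4p'
```

```text
eef_pos: [0.4957, -0.0512, 0.0732]
ft_force: [-5.4, 0.3, 14.2]
```

```bash
python3 -m crank '[[0,0,0,0,0,-1,44],[0,0,0,0,0,-1,88],[0,0,0,0,0,-1,88],[0,0,0,0,0,-1,88],[0,0,0,0,0,-1,88],[0,0,0,0,0,-40,88],[0,0,0,0,0,-80,88],[0,0,0,0,0,-120,88]]' |sed -n '2p;5p'
python3 -m crank '[[0,0,0,0,0,-20,88],[0,0,0,0,0,-30,88],[0,0,0,0,0,-30,88]]' |sed -n '2p;5p'
python3 rel.py .457 -.385 .21 30
python3 - <<'E'
from h import *
for c in('top','side'):
  s=snap(c,'h_'+c)
  for n in('cheese_d','dome','plate_top'):print([(np.round(d['point'],3),round(d['p'],2)) for d in manip.tip_of(c,n)])
a=s['img'][150:300,170:290,::-1];cv2.imwrite('pics/c4.png',cv2.resize(a,None,fx=4,fy=4,interpolation=cv2.INTER_CUBIC))
E
```

```text
eef_pos: [0.4948, -0.0509, 0.193]
opening: 0.0881
eef_pos: [0.4958, -0.0513, 0.2231]
opening: 0.0883
t 21.5 p [ 0.496 -0.051  0.223] yaw 30.1 j6 41 open 0.0883 grip 0.0 f [-0.1 -0.3  0.5] rows 9
[0.1, -0.1, 0.0, -100.4, 134.7, 6.7]
[0.0, 0.0, 0.0, -100.3, 134.7, 6.6]
[(array([ 0.485, -0.058,  0.048]), 0.58), (array([ 0.494, -0.048,  0.068]), 0.46), (array([ 0.481, -0.063,  0.024]), 0.46)]
[(array([ 0.459, -0.382, -0.001]), 0.68), (array([ 0.484, -0.056,  0.047]), 0.65)]
[(array([ 0.486, -0.05 ,  0.029]), 0.85)]
[(array([ 0.499, -0.052,  0.063]), 0.73), (array([ 0.488, -0.055,  0.045]), 0.5), (array([ 0.475, -0.062,  0.024]), 0.47)]
[(array([ 0.455, -0.383,  0.006]), 0.68)]
[(array([ 0.49 , -0.052,  0.022]), 0.83), (array([ 0.479, -0.066,  0.024]), 0.35)]
```

View pics/c4.png

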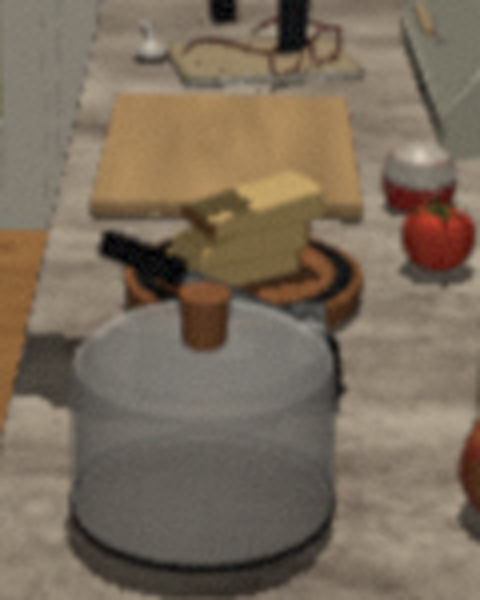

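The picture shows the three-piece pile standing level on the plate (about (250,230) in the crop). The dome's knob is at (205,315). Next is the dome.

```bash
python3 -m crank '[[0,0,0,-100,135,4,88],[0,0,0,-100,135,4,88],[0,0,0,-100,135,4,88],[0,0,0,-100,135,4,88],[0,0,0,-100,135,4,88],[0,0,0,-100,135,4,88]]' |sed -n '2p'
python3 -m crank '[[0,0,0,-100,134,5,88],[0,0,0,-100,134,5,88],[0,0,0,-100,134,5,88],[0,0,0,-100,134,5,88],[0,0,0,-100,134,5,88],[0,0,0,-100,134,5,88]]' |sed -n '2p'
python3 - <<'E'
from h import *
for c in('top','side'):
  s=snap(c)
  print([(np.round(d['point'],3),round(d['p'],2)) for d in manip.tip_of(c,'dome')])
E
python3 rel.py .457 -.3835 .12 30
```

```text
eef_pos: [0.4758, -0.2196, 0.217]
eef_pos: [0.4569, -0.3843, 0.2119]
[(array([ 0.46 , -0.382,  0.004]), 0.77)]
[(array([ 0.458, -0.386,  0.004]), 0.64)]
t 23.1 p [ 0.458 -0.382  0.213] yaw 30.2 j6 9 open 0.0883 grip 0.0 f [ 0.1 -0.4  0.6] rows 3
[0.0, -0.0, 0.2, -1.2, 0.7, 93.0]
```

```bash
python3 -m crank '[[0,0,0,0,1,40,88],[0,0,0,0,1,75,88],[0,0,0,0,1,90,88],[0,0,0,0,1,94,88],[0,0,0,0,1,94,88],[0,0,0,0,1,94,20],[0,0,0,0,1,94,20],[0,0,0,0,1,94,20]]' 40 |sed -n '2p;4p'
python3 -m crank '[[0,0,0,0,0,0,20],[0,0,0,0,0,0,20],[0,0,0,0,0,0,20],[0,0,0,0,0,0,20],[0,0,0,0,0,0,20],[0,0,0,0,0,0,20],[0,0,0,0,0,-5,20],[0,0,0,0,0,-10,20]]' 40
```

```text
eef_pos: [0.4579, -0.3852, 0.1202]
ft_force: [-0.2, 0.6, 0.3]
time: 24.43
eef_pos: [0.4572, -0.3847, 0.1285]
eef_rot: [[0.866, 0.501, -0.001], [0.501, -0.866, 0.001], [-0.0, -0.001, -1.0]]
ft_force: [0.4, 0.2, -3.7]
opening: 0.0305
grasp_force: 40.0
```

```bash
python3 -m crank '[[0,0,0,0,0,-30,20],[0,0,0,0,0,-60,20],[0,0,0,0,0,-90,20],[0,0,0,0,0,-120,20],[0,0,0,0,0,-150,20],[0,0,0,0,0,-150,20],[0,0,0,0,0,-150,20]]' |sed -n '2p;4,6p'
python3 - <<'E'
from h import *
for c in('top','side'):
  s=snap(c)
  print([(np.round(d['point'],3),round(d['p'],2)) for d in manip.tip_of(c,'dome')])
E
python3 rel.py .488 -.053 .27 30
```

```text
eef_pos: [0.4576, -0.3851, 0.2796]
ft_force: [-0.2, -0.4, -4.3]
opening: 0.0304
grasp_force: 40.0
[(array([ 0.461, -0.384,  0.162]), 0.77)]
[(array([ 0.459, -0.382,  0.163]), 0.8)]
t 25.2 p [ 0.457 -0.385  0.277] yaw 30.1 j6 9 open 0.0303 grip 40.0 f [ 0.   0.8 -2.4] rows 8
[-0.2, 0.0, 0.1, 192.8, -271.5, 7.6]
```

```bash
python3 -m crank '[[0,0,0,24,-34,0,20],[0,0,0,48,-68,0,20],[0,0,0,72,-102,0,20],[0,0,0,96,-136,0,20],[0,0,0,120,-169,0,20],[0,0,0,144,-202,0,20],[0,0,0,168,-235,0,20],[0,0,0,180,-252,0,20]]' |sed -n '2p;4,6p'
python3 -m crank '[[0,0,0,11,-16,0,20],[0,0,0,11,-16,0,20],[0,0,0,11,-16,0,20],[0,0,0,11,-16,0,20]]' |sed -n '2p;4,6p'
python3 - <<'E'
from h import *
for c in('top','side'):
  s=snap(c,'k_'+c)
  for n in('cheese_d','dome','plate_top'):print(n,[(np.round(d['point'],3),round(d['p'],2)) for d in manip.tip_of(c,n)])
E
python3 rel.py .486 -.055 .15 30
```

```text
eef_pos: [0.4866, -0.0727, 0.2779]
ft_force: [-1.0, -0.4, -2.4]
opening: 0.0306
grasp_force: 40.0
eef_pos: [0.4883, -0.0578, 0.2781]
ft_force: [-0.3, -0.1, -3.7]
opening: 0.0301
grasp_force: 40.0
cheese_d [(array([ 0.478, -0.059,  0.025]), 0.48)]
dome [(array([ 0.491, -0.058,  0.163]), 0.97)]
plate_top [(array([ 0.486, -0.054,  0.026]), 0.6)]
cheese_d [(array([ 0.499, -0.049,  0.066]), 0.94), (array([ 0.488, -0.054,  0.045]), 0.6), (array([ 0.482, -0.06 ,  0.026]), 0.46)]
dome [(array([ 0.487, -0.059,  0.162]), 0.57)]
plate_top [(array([ 0.487, -0.051,  0.023]), 0.88), (array([ 0.49 , -0.059,  0.162]), 0.57)]
t 26.6 p [ 0.488 -0.058  0.279] yaw 30.0 j6 40 open 0.0299 grip 40.0 f [-0.4 -0.2 -3.9] rows 4
[-0.0, 0.0, 0.0, -0.8, -3.5, 128.7]
```

```bash
python3 -m crank '[[0,0,0,1.5,-5,10,20],[0,0,0,1.5,-5,35,20],[0,0,0,1.5,-5,65,20],[0,0,0,1.5,-5,95,20],[0,0,0,1.5,-5,115,20],[0,0,0,1.5,-5,125,20],[0,0,0,1.5,-5,129,20],[0,0,0,1.5,-5,131,20]]' |sed -n '2p;4,6p'
python3 -m crank '[[0,0,0,0,0,1,20],[0,0,0,0,0,2,20],[0,0,0,0,0,2,20],[0,0,0,0,0,2,20]]' |sed -n '2p;4,6p'
python3 - <<'E'
from h import *
for c in('top','side'):
  s=snap(c,'l_'+c)
  for n in('dome','plate_top'):print(n,[(np.round(d['point'],3),round(d['p'],2)) for d in manip.tip_of(c,n)])
E
```

```text
eef_pos: [0.4876, -0.0524, 0.148]
ft_force: [0.8, -0.3, -3.5]
opening: 0.0305
grasp_force: 40.0
eef_pos: [0.4876, -0.0523, 0.1464]
ft_force: [0.2, 0.2, -3.5]
opening: 0.0306
grasp_force: 40.0
dome []
plate_top []
dome [(array([ 0.488, -0.056,  0.032]), 0.73)]
plate_top [(array([ 0.477,  0.282, -0.   ]), 0.38)]
```

```bash
python3 -m crank '[[0,0,0,0,0,1,20],[0,0,0,0,0,2,20],[0,0,0,0,0,2,20]]' |sed -n '2p;4p'
python3 -m crank '[[0,0,0,0,0,0.7,20],[0,0,0,0,0,1,20],[0,0,0,0,0,1,20]]' |sed -n '2p;4p'
```

```text
eef_pos: [0.4872, -0.0522, 0.1435]
ft_force: [0.1, -0.9, -3.6]
eef_pos: [0.4873, -0.0522, 0.1427]
ft_force: [-0.3, -0.3, -3.1]
```

```bash
python3 -m crank '[[0,0,0,0,0,0.7,20],[0,0,0,0,0,1,20],[0,0,0,0,0,1,20]]' |sed -n '2p;4p'
python3 -m crank '[[0,0,0,0,0,0.7,20],[0,0,0,0,0,1,20],[0,0,0,0,0,1,20]]' |sed -n '2p;4p'
```

```text
eef_pos: [0.4873, -0.0523, 0.1426]
ft_force: [-4.8, -0.6, 6.0]
eef_pos: [0.4874, -0.0523, 0.1425]
ft_force: [-8.2, 0.9, 15.0]
```

```bash
python3 -m crank '[[0,0,0,0,0,-1.5,20],[0,0,0,0,0,-1.5,88],[0,0,0,0,0,-1.5,88],[0,0,0,0,0,-1.5,88],[0,0,0,0,0,-1.5,88],[0,0,0,0,0,-1.5,88],[0,0,0,0,0,-30,88],[0,0,0,0,0,-70,88]]' |sed -n '2p;4,6p'
python3 -m crank '[[0,0,0,0,0,-30,88],[0,0,0,0,0,-30,88],[0,0,0,0,0,-30,88]]' |sed -n '2p'
python3 rel.py .411 -.214 .2 0
python3 - <<'E'
from h import *
for c in('top','side'):
  s=snap(c,'m_'+c)
  for n in('cheese_d','dome','plate_top','lever_pad','lever_hinge'):print(n,[(np.round(d['point'],3),round(d['p'],2)) for d in manip.tip_of(c,n)])
a=s['img'][150:300,170:290,::-1];cv2.imwrite('pics/c5.png',cv2.resize(a,None,fx=4,fy=4,interpolation=cv2.INTER_CUBIC))
E
```

```text
eef_pos: [0.4859, -0.0518, 0.209]
ft_force: [1.4, 0.3, 0.1]
opening: 0.0748
grasp_force: 0.0
eef_pos: [0.4877, -0.0523, 0.2416]
t 29.8 p [ 0.488 -0.052  0.242] yaw 30.1 j6 40 open 0.0878 grip 0.0 f [ 0.2  0.2 -0.1] rows 5
[0.1, -0.1, 30.1, -147.4, 101.4, 41.6]
cheese_d []
dome [(array([ 0.492, -0.052,  0.028]), 0.81)]
plate_top []
lever_pad [(array([ 0.409, -0.218,  0.11 ]), 0.53)]
lever_hinge [(array([ 0.531, -0.222,  0.051]), 0.86), (array([ 0.682, -0.29 ,  0.002]), 0.4)]
cheese_d []
dome [(array([ 0.486, -0.052,  0.029]), 0.95)]
plate_top []
lever_pad [(array([ 0.41 , -0.217,  0.113]), 0.87)]
lever_hinge [(array([ 0.531, -0.226,  0.048]), 0.82)]
```

View pics/c5.png

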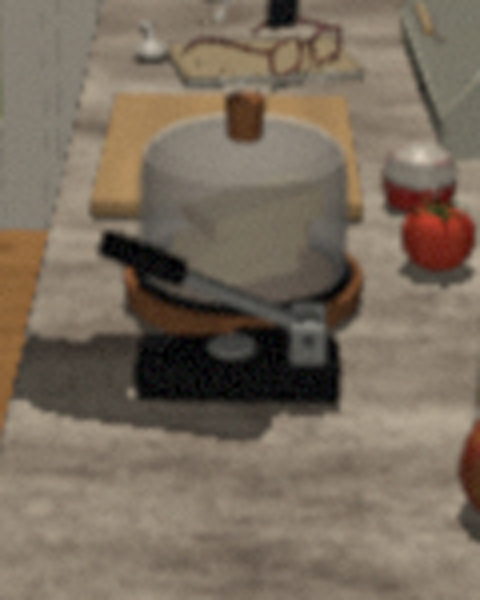

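```bash
python3 rel.py .405 -.217 .23 90
```

```text
t 30.4 p [ 0.487 -0.052  0.241] yaw 30.1 j6 40 open 0.088 grip 0.0 f [-0.   0.6 -0.7] rows 9
[-0.0, 0.0, -30.0, -76.9, 50.7, 5.3]
[0.0, 0.0, -30.0, -91.9, 5.5, 5.3]
```

```bash
python3 -m crank '[[0,0,-30,-77,51,0,0],[0,0,-30,-77,51,0,0],[0,0,-30,-77,51,0,0],[0,0,-30,-77,51,0,0],[0,0,-30,-77,51,0,0],[0,0,-30,-77,51,0,0]]' 10 |sed -n '2p'
python3 -m crank '[[0,0,-30,-92,5.5,5,0],[0,0,-30,-92,5.5,5,0],[0,0,-30,-92,5.5,5,0],[0,0,-30,-92,5.5,5,0],[0,0,-30,-92,5.5,5,0],[0,0,-30,-92,5.5,5,0]]' |sed -n '2p;5p'
python3 rel.py .405 -.217 .14 90
```

```text
eef_pos: [0.446, -0.1353, 0.2408]
eef_pos: [0.405, -0.2176, 0.2357]
opening: 0.0102
t 31.4 p [ 0.405 -0.218  0.236] yaw 90.0 j6 -43 open 0.0102 grip 0.0 f [-0.4  0.1 -0.3] rows 3
[-0.0, -0.0, 0.0, 0.6, 0.0, 95.7]
```

```bash
python3 -m crank '[[0,0,0,0,0,40,0],[0,0,0,0,0,80,0],[0,0,0,0,0,105,0],[0,0,0,0,0,115,0],[0,0,0,0,0,125,0],[0,0,0,0,0,135,0],[0,0,0,0,0,135,0]]' |sed -n '2p;4,5p'
python3 -m crank '[[0,0,0,0,0,8,0],[0,0,0,0,0,16,0],[0,0,0,0,0,24,0],[0,0,0,0,0,24,0]]' |sed -n '2p;4p'
```

```text
eef_pos: [0.4051, -0.2172, 0.0998]
ft_force: [1.6, 0.7, 3.7]
opening: 0.0004
eef_pos: [0.4051, -0.2175, 0.0767]
ft_force: [-2.7, -0.7, 7.8]
```

```bash
python3 -m crank '[[0,0,0,0,0,5,0],[0,0,0,0,0,9,0],[0,0,0,0,0,9,0]]' |sed -n '2p;4p'
python3 -m crank '[[0,0,0,0,0,3,0],[0,0,0,0,0,6,0],[0,0,0,0,0,6,0]]' |sed -n '2p;4p'
```

```text
eef_pos: [0.405, -0.2176, 0.0682]
ft_force: [-4.2, -0.5, 8.4]
eef_pos: [0.4049, -0.2175, 0.0624]
ft_force: [-5.5, -1.7, 8.9]
```

```bash
python3 -m crank '[[0,0,0,0,0,1.5,0],[0,0,0,0,0,3,0],[0,0,0,0,0,3,0]]' |sed -n '2p;4p'
python3 -m crank '[[0,0,0,0,0,1,0],[0,0,0,0,0,2,0],[0,0,0,0,0,2,0]]' |sed -n '2p;4p'
python3 - <<'E'
from h import *
for c in('side',):
  snap(c,'n_'+c)
  for n in('lever_pad','lever_hinge'):print(n,[(np.round(d['point'],3),round(d['p'],2)) for d in manip.tip_of(c,n)])
E
```

```text
eef_pos: [0.4048, -0.2175, 0.0595]
ft_force: [-6.3, -0.8, 9.8]
eef_pos: [0.4048, -0.2175, 0.0581]
ft_force: [-9.8, -0.0, 16.1]
lever_pad [(array([ 0.392, -0.216,  0.06 ]), 0.75)]
lever_hinge [(array([ 0.534, -0.223,  0.05 ]), 0.7)]
```

```bash
python3 -m crank '[[0,0,0,0,0,-20,0],[0,0,0,0,0,-45,0],[0,0,0,0,0,-70,0],[0,0,0,0,0,-70,0],[0,0,0,0,0,-70,0],[0,0,0,0,0,-70,0],[0,0,0,0,0,-70,0],[0,0,0,0,0,-70,0]]' |sed -n '2p;4p'
python3 - <<'E'
from h import *
snap('side');print([(np.round(d['point'],3),round(d['p'],2)) for d in manip.tip_of('side','lever_pad')])
E
python3 -m crank '[[0,0,0,0,0,20,0],[0,0,0,0,0,40,0],[0,0,0,0,0,55,0],[0,0,0,0,0,65,0],[0,0,0,0,0,70,0],[0,0,0,0,0,70,0],[0,0,0,0,0,70,0]]' |sed -n '2p;4p'
```

```text
eef_pos: [0.4047, -0.217, 0.1258]
ft_force: [-1.0, -0.3, -0.4]
[(array([ 0.41 , -0.217,  0.114]), 0.71)]
eef_pos: [0.404, -0.2173, 0.0578]
ft_force: [-14.0, 2.7, 25.5]
```

Second stroke is down; now up, then the third down and up, clear.

```bash
python3 -m crank '[[0,0,0,0,0,-20,0],[0,0,0,0,0,-45,0],[0,0,0,0,0,-70,0],[0,0,0,0,0,-70,0],[0,0,0,0,0,-70,0],[0,0,0,0,0,-70,0],[0,0,0,0,0,-70,0],[0,0,0,0,0,-70,0]]' |sed -n '2p;4p'
python3 -m crank '[[0,0,0,0,0,20,0],[0,0,0,0,0,40,0],[0,0,0,0,0,55,0],[0,0,0,0,0,65,0],[0,0,0,0,0,70,0],[0,0,0,0,0,70,0],[0,0,0,0,0,70,0]]' |sed -n '2p;4p'
python3 -m crank '[[0,0,0,0,0,-20,0],[0,0,0,0,0,-45,0],[0,0,0,0,0,-70,0],[0,0,0,0,0,-70,0],[0,0,0,0,0,-90,0],[0,0,0,0,0,-130,0],[0,0,0,0,0,-170,0],[0,0,0,0,0,-170,0]]' |sed -n '2p;4p'
python3 -m crank '[[0,0,0,-100,0,0,0],[0,0,0,-100,0,0,0],[0,0,0,-100,0,0,0],[0,0,0,-100,0,0,0],[0,0,0,-100,0,0,0],[0,0,0,-100,0,0,0]]' |sed -n '1,4p'
python3 - <<'E'
from h import *
for c in('top','side'):
  s=snap(c,'z_'+c)
  for n in('cheese_d','dome','lever_pad','timer','jar'):print(n,[(np.round(d['point'],3),round(d['p'],2)) for d in manip.tip_of(c,n)])
a=s['img'][150:300,170:290,::-1];cv2.imwrite('pics/c6.png',cv2.resize(a,None,fx=4,fy=4,interpolation=cv2.INTER_CUBIC))
E
```

```text
eef_pos: [0.4046, -0.2171, 0.1256]
ft_force: [-0.5, 0.3, 0.9]
eef_pos: [0.4039, -0.2172, 0.0577]
ft_force: [-15.1, 4.0, 29.3]
eef_pos: [0.4067, -0.2189, 0.2321]
ft_force: [0.2, -0.5, 1.5]
time: 37.27
eef_pos: [0.4051, -0.3163, 0.2258]
eef_rot: [[-0.001, 1.0, -0.001], [1.0, 0.001, 0.002], [0.002, -0.001, -1.0]]
ft_force: [-0.5, -0.4, 0.1]
cheese_d []
dome [(array([ 0.492, -0.05 ,  0.023]), 0.75)]
lever_pad []
timer [(array([0.657, 0.167, 0.005]), 0.82)]
jar [(array([ 0.682, -0.286,  0.002]), 0.69)]
cheese_d []
dome [(array([ 0.488, -0.051,  0.028]), 0.71)]
lever_pad [(array([ 0.41 , -0.218,  0.114]), 0.67)]
timer [(array([0.657, 0.164, 0.006]), 0.63), (array([0.477, 0.282, 0.001]), 0.45)]
jar [(array([ 0.679, -0.281, -0.001]), 0.71)]
```

View pics/c6.png

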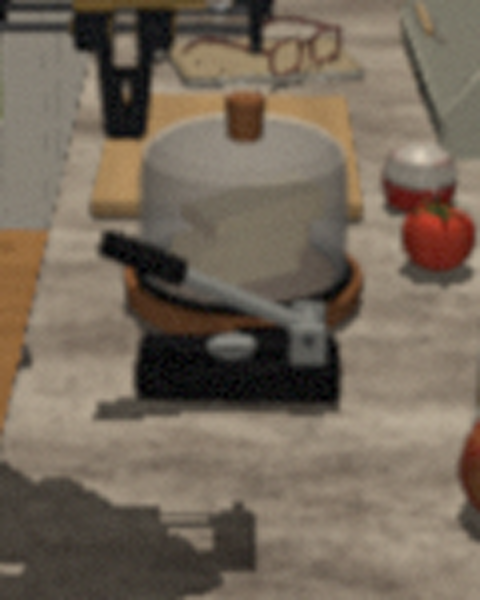

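The dome sits on the ring at crop (245,210) with the pile visible inside. The lever is up at (140,255), and the gripper is clear.

```bash
python3 -c "
from bench import manip
print(manip.job_done())"
```

```text
the job is handed in; nothing more can be done
None
```

Job handed in, verdict not shown: the three cheeses present (a, c, d) are stacked on the plate, the dome is within about 3 mm of the plate's centre by camera, the lever is up after three full strokes, and the timer and jar have not moved.

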